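# Set the bottle stop on the drinks trolley

## Robot

A 6-joint arm with a two-finger parallel gripper is mounted at the origin on the work surface. World frame = base frame: x ahead of the robot, y to its left, z up, the work surface at z = 0. Lengths are in m, angles in rad, forces in N, time in s.
With the tool pointing down it reaches from about 0.4 to 0.825 m from the base axis. Payload 7 kg.
Tool frame: the origin (TCP) lies at the very end of the fingers, on their centre line; the grasp point (between the pads) lies 19 mm behind it; z points along the fingers, y is the direction in which the jaws open and shut (so a half turn about z gives the same grasp; the last joint's range is limited). The gripper opens to 88 mm and grips with 3 to 60 N. Pads are 19 mm wide; open, the fingers measure 130 mm over their backs; the gripper's body (78 mm by 193 mm) begins 47 mm behind the grasp point.
Start: joints at [1.55, 0.359, 0.012, 0, -1.224, -0.288], TCP at [0.205, 0.643, 0.227] pointing down, gripper open.
Joint ranges: [-3.07, 3.07], [-1.43, 2.12], [-1.02, 1.25], [-3.03, 1.67], [-3.05, -0], [-3.03, 3.03]. Speed limits (rad/s): [2.39, 2.39, 3.01, 3.14, 3.14, 3.14].

## Interface

Orientations are given as [roll, pitch, yaw] about the fixed x, y, z axes, in that order (R = Rz(yaw) Ry(pitch) Rx(roll)).
In Python, from station import arm gives the robot as it stands.
- The arm moves only by the shell command python3 -m inch 'ROWS' [FORCE]. ROWS is text: rows parted by semicolons, each of 7 numbers parted by spaces: the closure, from 0 (fully open) to 1 (shut), then the shift along the tool's x, y, z each as a share of 300 mm, from -1 to 1, then the turn, a rotation vector about the tool's x, y, z each as a share of 60 degrees, from -1 to 1. In form: grip tx ty tz rx ry rz; .... A call has 1 to 12 rows; each row is the pose to reach, as a shift and turn from the pose commanded when the call began, along the tool's axes at that moment; what a row does not reach only later rows make up. A row lasts 1/10 s, in which the tool goes at most 50 mm and 8.59 degrees, less where a joint would pass 70% of its speed; a pose out of reach is approached as far as the arm can. A call with a number of a shift or a turn outside -1 to 1 is refused whole. A call with a gripper value outside its range is refused whole. The fingers move at their own pace and stop on an object; FORCE is the grip in N (left out, the last holds). Time passes only in rows, so rows that repeat a pose let the fingers close. It gives the time, the measured TCP pose, the force and the opening at its end, in the units of the state.
- arm.get_state(): the state, without advancing time (a new reading comes with each control period).
- arm.grab_frame(name): name is "scene" or "top" or "wrist"; returns a dict with "img" (384x512x3 uint8, red, green, blue), "range_z" (384x512 float32, m along the optical axis (not along the pixel's ray), 0 where there is no reading), "fx", "fy", "cx", "cy" (pixels), "extrinsics" (4x4, takes a point from world to camera coordinates); the wrist camera has in their place "tool_from_camera" (4x4, takes a point from camera to tool coordinates, whose origin is the TCP and whose axes are the flange's). Camera axes: x right, y up, looking along -z (the intrinsics and any distortion apply to the point x, -y, -z); pixel columns grow to the right and rows downward; lengths in m; the calibration is good to about 2 mm. A picture is of the moment at which its call begins: read the wrist's pose just before it.
- arm.job_done(): hands the job in, once; it reports no verdict.
The state is a dict: "t": time; "q": joint angles; "qd": joint speeds; "joint_efforts": joint torques, N m; "eef_pos": TCP position; "ee_rot": TCP orientation; "force": force on the tool from outside, world axes, zero at the start; "moment": the same for the moment, N m; "width": finger opening in m.
Only numpy, scipy, OpenCV 4.12 (cv2) and the standard library are available. Lean on these libraries where they do the work, as an engineer would, in place of code of your own. Each camera call takes 0.05 s, during which the arm holds its last target.

## Task

Before the trolley is wheeled out, reset the sliding bottle stop: lift its red-knobbed clamp lever upright to free it, without shifting the stop yet, slide the stop along its rail until its brass rod is centred over the green glass mark (not the white one), and then press the lever fully down again to lock it there.

Things in the scene. Friction and masses are not known exactly. Their poses are not given: they have to be found in the camera images.
- stop_mid (a point): Centre of the top of the bottle stop, a black block 84 x 50 x 22 mm (x, y, z) on a fixed steel rail 340 mm long; 46 mm above the tray; two ribs rise 13 mm beside it. y: along the rail, the stop's only travel (120 mm each way from mid-rail, 3 N friction when freed); x: away from the robot. Its brass rod, 8 mm thick, 48 mm above the tray, runs from it along +x to 115 mm, at y = 0.
- lever_knob (a point): Centre of the red barrel knob (24 mm across, 30 mm long, lying along y) on the end of the stop's clamp lever (bar 10 mm thick). The pivot runs along the rail (y), 10 mm to the -x side of the stop's mid point, 48 mm above the tray; knob 85 mm from it. Locked: knob 90 mm above the tray, 74 mm to the -x side of the pivot. Upright: 133 mm above the tray. Frame turns with the lever.
- lever_arm (a joint): Clamp lever angle, rad: 0 = down towards the robot against its end stop, locked (1.05 from upright); the clamp lets go beyond about 0.4; 1.05 = upright; 1.1 = end. Knob from pivot: 85 mm x (-sin(1.05 - angle), cos(1.05 - angle)) in the stop's (x, z). It stays where it is left; moving it takes 2 to 4 N at the knob. Locked, the stop holds about 25 N.
- green_mark_mid (a point): Centre of the top of the green glass mark, a fixed strip 50 x 16 x 4 mm on the brown board beyond the rail, 80 mm to its +x side, top 18 mm above the tray. Axes parallel to the rail's (y along it; yaw up to 0.3 rad). The same strip in white ceramic lies on the other side of the stop; they swap places from run to run.

How it is judged:
By the outcome, as a careful person would: the job done as asked, in the order asked, and still so for the second after the job is handed in, with the robot touching nothing.
It also fails if it takes over 40 s, if anything falls off the work surface, if the arm or the gripper's body presses on something with over 40 N, if the wrist force passes 120 N, or if a joint passes its speed limit or range.

## Working session

There is one attempt and no reset: what is moved stays moved. The work goes in short steps, Python scripts to look and compute and a shell command to move; the robot and the scene stay as the last step left them, time stands still between calls to the robot, and variables do not carry over. Pictures are saved under pics/ and viewed, and the job is handed in when it is done.

```bash
mkdir -p pics; ls; cat > h.py <<'E'
import numpy as np, cv2
from station import arm
from scipy.spatial.transform import Rotation as R
def save(n,f): cv2.imwrite(f'pics/{n}.png',cv2.cvtColor(f['img'],cv2.COLOR_RGB2BGR))
def cloud(f,T=None):
    h,w=f['range_z'].shape; v,u=np.mgrid[:h,:w]; z=f['range_z']
    P=np.stack([(u-f['cx'])/f['fx']*z,-(v-f['cy'])/f['fy']*z,-z,np.ones_like(z)],-1)
    M=np.linalg.inv(f['extrinsics']) if T is None else T
    P=P@M.T; P=P[...,:3].copy(); P[z<=0]=np.nan; return P
E
python3 - <<'E'
from h import *
s=arm.get_state(); print(s)
for n in('scene','top'):
    f=arm.grab_frame(n); save(n+'0',f); print([k for k in f]); np.savez(f'{n}0.npz',**f)
E
```

```text
pics
{'t': 0.0, 'q': array([ 1.55009259e+00,  3.59416313e-01,  1.10869582e-02, -3.32273155e-04,
       -1.22411220e+00, -2.88109431e-01]), 'qd': array([-0.00026931,  0.00052675, -0.00104482,  0.00172377,  0.00063727,
       -0.00062735]), 'joint_efforts': array([ 9.08765778e-04, -5.82712841e+01,  2.93042529e+01,  6.99683368e+00,
        6.95352210e-03, -1.65289262e-04]), 'eef_pos': array([0.20502921, 0.64260711, 0.22561911]), 'ee_rot': array([ 3.13992648e+00, -1.68035002e-04, -3.08926186e-01]), 'force': array([ 0.09422524, -0.07658602,  0.35314906]), 'moment': array([0.01128972, 0.02621295, 0.03940482]), 'width': 0.08754161740367823}
['img', 'range_z', 'fx', 'fy', 'cx', 'cy', 'extrinsics']
['img', 'range_z', 'fx', 'fy', 'cx', 'cy', 'extrinsics']
```

View pics/scene0.png

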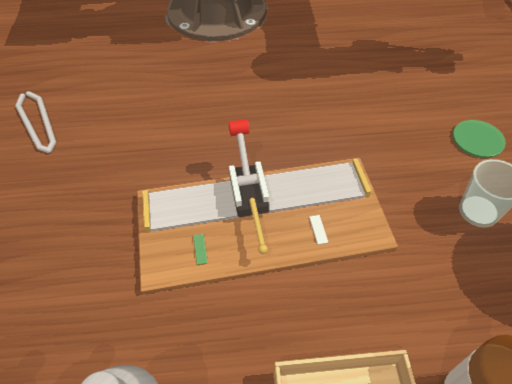

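View pics/top0.png

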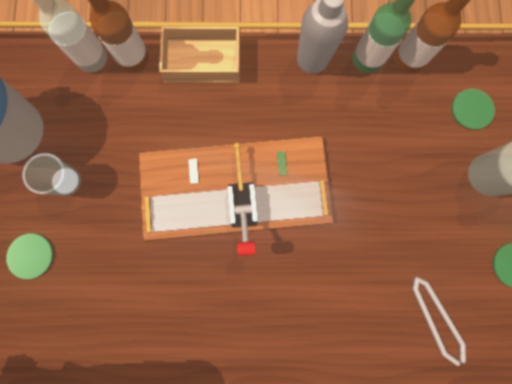

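The scene view (base at the top) shows the knob at about (239,128), the green strip at (200,249), the white strip at (319,229) and the rod tip at (263,248). In the top view the knob is at (246,249), green at (282,163), white at (194,171), and the rod runs from (238,146) to (241,185).

```bash
cat > seg.py <<'E'
from h import *
def masks(f,P):
    hsv=cv2.cvtColor(f['img'],cv2.COLOR_RGB2HSV).astype(int); H,S,V=hsv[...,0],hsv[...,1],hsv[...,2]
    roi=(P[...,0]>.3)&(P[...,0]<.85)&(abs(P[...,1])<.5)
    return dict(red=((H<4)|(H>176))&(S>200)&(V>120), green=(H>45)&(H<85)&(S>100), gold=(H>17)&(H<28)&(S>130)&(V>110), white=(S<40)&(V>190)),hsv
E
python3 - <<'E'
from seg import *
for n in('scene','top'):
    f=dict(np.load(n+'0.npz')); P=cloud(f); m,hsv=masks(f,P)
    print(n,f['fx'],f['extrinsics'].round(3).tolist())
    for k,M in m.items():
        c,l,st,ce=cv2.connectedComponentsWithStats(M.astype(np.uint8))
        for i in range(1,c):
            if st[i,4]>25:
                p=P[l==i]; print(k,ce[i].round(1),st[i,4],np.nanmedian(p,0).round(4),np.nanmin(p,0).round(3),np.nanmax(p,0).round(3))
f=dict(np.load('top0.npz')); P=cloud(f)
for u,v in [(282,163),(194,171),(240,170),(300,200),(180,210),(300,240),(265,170),(150,157),(146,234),(326,142),(330,218),(234,200),(252,205)]: print(u,v,f['img'][v,u],P[v,u].round(4))
im=cv2.resize(f['img'][120:270,120:350],None,fx=3.4,fy=3.4,interpolation=cv2.INTER_CUBIC); cv2.imwrite('pics/topz.png',im[...,::-1])
E
```

```text
scene 458.61931869513063 [[0.09, 0.996, -0.008, -0.09], [-0.79, 0.076, 0.608, 0.412], [0.606, -0.048, 0.794, -1.088], [0.0, 0.0, 0.0, 1.0]]
green [494.6 136.9] 32 [0.4652 0.4815 0.0069] [0.454 0.47  0.004] [0.476 0.487 0.009]
gold [361.9 176.6] 234 [0.5483 0.2153 0.0295] [0.495 0.209 0.013] [0.58  0.227 0.032]
gold [145.7 210.3] 232 [ 0.5805 -0.1305  0.03  ] [ 0.53  -0.142  0.012] [ 0.613 -0.124  0.032]
gold [257.8 226.9] 337 [0.642  0.0369 0.0516] [0.589 0.028 0.013] [0.684 0.047 0.057]
white [ 36.7 121.9] 496 [ 0.3492 -0.3459  0.01  ] [ 0.259 -0.399  0.006] [ 0.422 -0.306  0.014]
white [240.8 171.8] 499 [0.5504 0.0224 0.0593] [ 0.483  0.001 -0.001] [0.599 0.043 0.09 ]
white [485.8 166.1] 91 [0.5851 0.3795 0.0848] [0.577 0.358 0.083] [0.617 0.421 0.087]
white [308.3 185.5] 3286 [0.5546 0.1273 0.0221] [0.479 0.044 0.   ] [0.595 0.21  0.062]
white [182.6 205.8] 2375 [ 0.5737 -0.0753  0.0223] [ 0.534 -0.129  0.018] [ 0.611 -0.011  0.026]
white [479.5 209.5] 682 [0.6374 0.3703 0.0389] [0.61  0.359 0.011] [0.648 0.397 0.072]
white [318.3 229.3] 296 [0.6339 0.1298 0.018 ] [0.608 0.12  0.0
[... 1895 characters left out ...]
te [462.5 351.7] 28 [ 0.2815 -0.3916  0.01  ] [ 0.268 -0.394  0.008] [ 0.295 -0.389  0.013]
282 163 [128 166 106] [ 0.648  -0.0493  0.0186]
194 171 [240 242 229] [0.6312 0.1294 0.0175]
240 170 [220 162  92] [0.6263 0.0353 0.0519]
300 200 [229 212 194] [ 0.5716 -0.0839  0.0231]
180 210 [232 217 202] [0.5512 0.1541 0.0242]
300 240 [149  89  61] [ 0.4929 -0.0858 -0.0011]
265 170 [212 137  92] [ 0.6341 -0.0148  0.0148]
150 157 [225 141  85] [0.661  0.2208 0.0138]
146 234 [218 136  84] [0.5042 0.222  0.0142]
326 142 [132  79  52] [ 6.978e-01 -1.445e-01 -5.000e-04]
330 218 [198 128  88] [ 0.5364 -0.1445  0.0149]
234 200 [97 90 83] [0.5687 0.0467 0.0451]
252 205 [234 235 227] [0.5576 0.0121 0.0583]
```

View pics/topz.png

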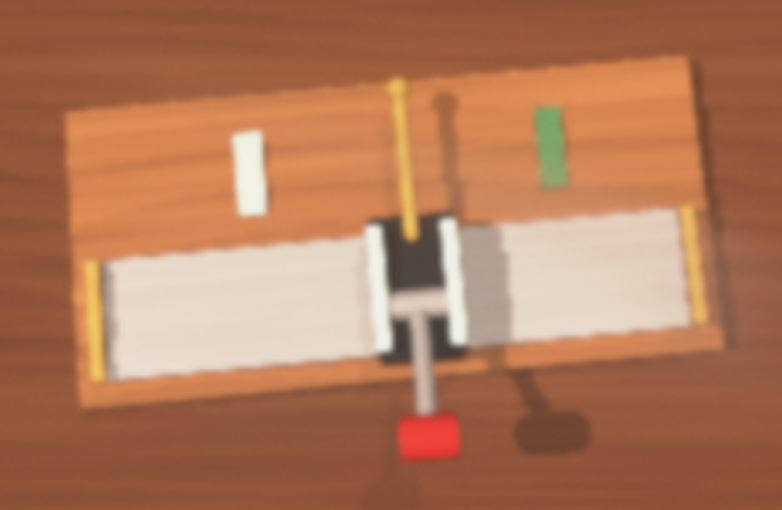

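The frame is consistent: the tray is z = 0 and the rail yaw is about 0.1. I'll write a helper that converts world targets to row units, then move to a viewing pose above.

```bash
cat > plan.py <<'E'
import sys; from h import *
# usage: plan.py x y z yaw  -> shares from the present measured pose
s=arm.get_state(); p=s['eef_pos']; Rm=R.from_euler('xyz',s['ee_rot'])
def shares(t,rot): 
    return np.r_[Rm.inv().apply(np.array(t)-p)/.3,(Rm.inv()*rot).as_rotvec()/np.radians(60)].round(4)
if __name__=='__main__':
    a=[float(v) for v in sys.argv[1:5]]; print('pose',p.round(4),s['ee_rot'].round(4),'t',round(s['t'],2),'F',s['force'].round(2),'w',round(s['width'],4))
    print(shares(a[:3],R.from_euler('xyz',[np.pi,0,a[3]])))
E
python3 plan.py 0.5 -0.01 0.30 0.1
```

```text
pose [0.205  0.6427 0.2257] [ 3.1402e+00 -2.0000e-04 -3.0890e-01] t 0.1 F [-0.2   0.17 -0.12] w 0.0877
[ 1.5981e+00  1.7741e+00 -2.4470e-01  1.4000e-03  1.0000e-04 -3.9050e-01]
```

```bash
python3 -m inch '0 .8 .887 -.122 0 0 -.39;0 .8 .887 -.122 0 0 -.39;0 .8 .887 -.122 0 0 -.39;0 .8 .887 -.122 0 0 -.39;0 .8 .887 -.122 0 0 -.39;0 .8 .887 -.122 0 0 -.39;0 .8 .887 -.122 0 0 -.39;0 .8 .887 -.122 0 0 -.39;0 .8 .887 -.122 0 0 -.39' 10; python3 plan.py 0.5 -0.01 0.30 0.1
```

```text
t: 1.0
eef_pos: [0.3535, 0.3151, 0.2636]
ee_rot: [-3.141, -0.0, 0.097]
force: [-0.3, -0.3, -0.3]
width: 0.0875
pose [0.3535 0.3151 0.2636] [-3.1406e+00 -5.0000e-04  9.7000e-02] t 1.0 F [-0.3  -0.27 -0.26] w 0.0875
[ 3.8110e-01  1.1258e+00 -1.2220e-01 -9.0000e-04 -4.0000e-04 -2.9000e-03]
```

```bash
python3 -m inch '0 .4 1 -.12 0 0 0;0 .4 1 -.12 0 0 0;0 .4 1 -.12 0 0 0;0 .4 1 -.12 0 0 0;0 .4 1 -.12 0 0 0;0 .4 1 -.12 0 0 0;0 .4 1 -.12 0 0 0;0 .4 1 -.12 0 0 0;0 .4 1 -.12 0 0 0;0 .4 1 -.12 0 0 0' 10
python3 - <<'E'
from h import *
s=arm.get_state(); f=arm.grab_frame('wrist'); save('w1',f); np.savez('w1.npz',pos=s['eef_pos'],rot=s['ee_rot'],**f); print(f['tool_from_camera'].round(3),s['eef_pos'],s['ee_rot'])
E
```

```text
t: 2.0
eef_pos: [0.502, 0.0311, 0.2987]
ee_rot: [3.142, 0.001, 0.101]
force: [-0.8, 1.3, 0.4]
width: 0.0876
[[ 0.     0.954  0.3    0.082]
 [ 1.    -0.     0.     0.001]
 [ 0.001  0.3   -0.954 -0.157]
 [ 0.     0.     0.     1.   ]] [0.50200657 0.0311386  0.2986587 ] [3.14158620e+00 8.14100289e-04 1.00619567e-01]
```

View pics/w1.png

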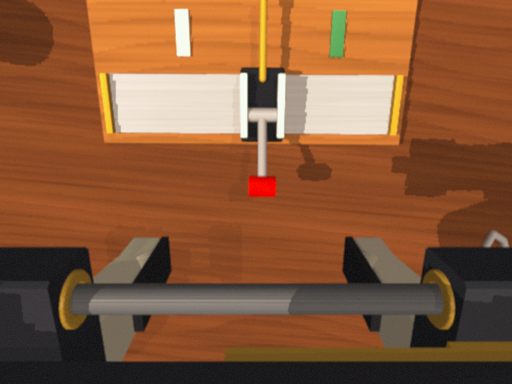

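The wrist view has everything in it: knob at about (262,186), rod column about 263, green at (338,34), white at (182,32), and rail ends at columns 107 and 397. The rail looks nearly level in the frame. Next I'll take measurements from it.

```bash
cat > meas.py <<'E'
from seg import *
import sys
def analyse(f,pos,rot):
    T=np.eye(4); T[:3,:3]=R.from_euler('xyz',rot).as_matrix(); T[:3,3]=pos
    P=cloud(f,T@f['tool_from_camera']); m,hsv=masks(f,P); out={}
    for k,M in m.items():
        M=M.copy(); M[235:]=0
        c,l,st,ce=cv2.connectedComponentsWithStats(M.astype(np.uint8))
        for i in range(1,c):
            if st[i,4]>60:
                p=P[l==i]; p=p[~np.isnan(p[:,0])]
                z=np.median(p[:,2]); q=p[abs(p[:,2]-z)<.006]
                (cx,cy),(w,h),a=cv2.minAreaRect((q[:,:2]*1000).astype(np.float32))
                w_=np.linalg.eigh(np.cov(q[:,:2].T))[1][:,1]; w_*=np.sign(w_[np.argmax(abs(w_))])
                print(k,ce[i].round(1),st[i,4],'med',np.median(p,0).round(4),'rectC',round(cx,1),round(cy,1),'sz',round(w,1),round(h,1),'axis yaw',round(float(np.arctan2(w_[1],w_[0])),4),'zmax',p[:,2].max().round(4))
    return P
if __name__=='__main__':
    if len(sys.argv)>2:
        s=arm.get_state(); f=arm.grab_frame('wrist'); save(sys.argv[1],f); np.savez(sys.argv[1]+'.npz',pos=s['eef_pos'],rot=s['ee_rot'],**f); print(s['eef_pos'].round(4),s['ee_rot'].round(4),s['t'])
    d=dict(np.load(sys.argv[1]+'.npz')); analyse(d,d['pos'],d['rot'])
E
python3 meas.py w1
```

```text
red [261.8 186. ] 513 med [0.481  0.0223 0.0995] rectC 479.0 21.9 sz 21.1 28.1 axis yaw 1.6798 zmax 0.1025
green [337.4  33.3] 593 med [ 0.6495 -0.0493  0.0167] rectC 648.7 -49.4 sz 48.2 15.3 axis yaw 0.092 zmax 0.019
gold [262.6  40.3] 549 med [0.6297 0.0365 0.0502] rectC 627.9 36.3 sz 80.6 7.2 axis yaw 0.0885 zmax 0.0532
gold [106.3 102.5] 497 med [0.5447 0.215  0.0287] rectC 544.0 215.3 sz 68.4 8.6 axis yaw 0.0971 zmax 0.0315
gold [395.5 104.3] 496 med [ 0.578  -0.1295  0.0284] rectC 576.5 -130.4 sz 69.0 8.5 axis yaw 0.0974 zmax 0.0311
white [182.   31.9] 603 med [0.6327 0.1304 0.0168] rectC 632.1 130.2 sz 49.0 15.0 axis yaw 0.0924 zmax 0.0194
white [180.8 102.9] 7327 med [0.5529 0.1282 0.021 ] rectC 551.2 132.1 sz 68.0 150.7 axis yaw 1.6699 zmax 0.0603
white [277.8 106.5] 569 med [0.5571 0.01   0.0575] rectC 562.5 9.6 sz 46.4 58.5 axis yaw -0.0073 zmax 0.06
white [347.9 104. ] 4742 med [ 0.5722 -0.0749  0.0208] rectC 570.5 -74.3 sz 67.7 102.8 axis yaw 1.6767 zmax 0.0239
```

```bash
python3 plan.py 0.4776 0.0218 0.14 0.096;python3 plan.py 0.4776 0.0218 0.071 0.096
```

```text
pose [0.5019 0.0312 0.2988] [-3.1415e+00  5.0000e-04  1.0120e-01] t 2.05 F [-0.11  0.25  0.17] w 0.0873
[-8.350e-02  2.320e-02  5.295e-01 -1.000e-04  5.000e-04  5.000e-03]
pose [0.5019 0.0312 0.2988] [-3.1415e+00  5.0000e-04  1.0120e-01] t 2.05 F [-0.11  0.25  0.17] w 0.0873
[-8.340e-02  2.320e-02  7.595e-01 -1.000e-04  5.000e-04  5.000e-03]
```

```bash
python3 -m inch '0 -.0835 .0232 .35 0 0 .005;0 -.0835 .0232 .53 0 0 .005;0 -.0835 .0232 .53 0 0 .005;0 -.0835 .0232 .53 0 0 .005;0 -.0835 .0232 .53 0 0 .005' 5; python3 meas.py w2 1;python3 plan.py 0.4776 0.0218 0.071 0.096
```

```text
t: 2.55
eef_pos: [0.4772, 0.021, 0.1396]
ee_rot: [3.14, 0.003, 0.096]
force: [0.7, -0.3, 0.7]
width: 0.088
[0.4772 0.021  0.1396] [3.1402e+00 2.8000e-03 9.6100e-02] 2.55
red [253.3 217.1] 1626 med [0.4818 0.0222 0.0994] rectC 479.1 22.0 sz 21.1 29.0 axis yaw 1.6433 zmax 0.1027
gold [253.5  18.4] 455 med [0.5987 0.0335 0.05  ] rectC 598.3 33.9 sz 22.2 7.9 axis yaw 0.0955 zmax 0.0524
gold [470.5  77.9] 1608 med [ 0.5787 -0.1289  0.0282] rectC 576.6 -130.3 sz 69.5 9.5 axis yaw 0.0951 zmax 0.0306
gold [ 5.9 97.9] 675 med [0.5294 0.2129 0.0288] rectC 537.1 213.7 sz 55.7 9.0 axis yaw 0.0284 zmax 0.0309
white [124.4  77.3] 19879 med [0.5541 0.1272 0.021 ] rectC 551.2 133.3 sz 68.7 150.2 axis yaw 1.6668 zmax 0.0602
white [280.6  79.6] 1611 med [0.5588 0.01   0.0575] rectC 563.3 9.2 sz 46.2 58.7 axis yaw -0.0035 zmax 0.0601
white [392.6  78.1] 12593 med [ 0.5731 -0.0745  0.0208] rectC 571.1 -74.7 sz 68.0 103.8 axis yaw 1.6663 zmax 0.0237
pose [0.4789 0.0214 0.1414] [ 3.141e+00 -7.000e-04  9.620e-02] t 2.6 F [1.19 0.06 1.29] w 0.0879
[-4.400e-03 -1.800e-03  2.347e-01  6.000e-04 -7.000e-04  2.000e-04]
```

View pics/w2.png

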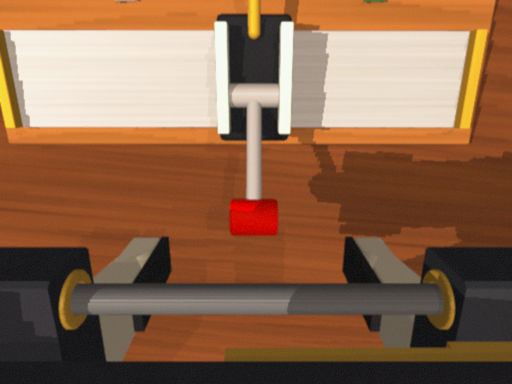

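The knob is at (253,217), centred between fingers whose inner edges are at columns 168 and 345. It measures (0.479, 0.022) again, so I'll descend and close gently.

```bash
python3 -m inch '0 0 -.002 .12 0 0 0;0 0 -.002 .234 0 0 0;0 0 -.002 .234 0 0 0;0 0 -.002 .234 0 0 0;.5 0 -.002 .234 0 0 0;.5 0 -.002 .234 0 0 0;.5 0 -.002 .234 0 0 0;.5 0 -.002 .234 0 0 0' 5; python3 meas.py w3 1 | head -2
```

```text
t: 3.4
eef_pos: [0.4783, 0.0214, 0.0707]
ee_rot: [-3.141, -0.001, 0.094]
force: [0.1, 0.5, 0.3]
width: 0.061
[0.4783 0.0214 0.0707] [-3.1412e+00 -1.3000e-03  9.4500e-02] 3.4
gold [252.8  10.4] 371 med [0.5922 0.0328 0.0498] rectC 592.0 33.0 sz 9.6 8.1 axis yaw 0.0337 zmax 0.0523
```

View pics/w3.png

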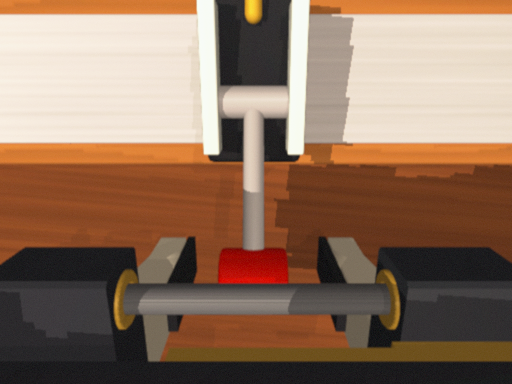

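The knob spans columns 219–287, with its centre about 3 px left of the finger mid-line (256). I'll shift −0.7 mm along tool y and close softly.

```bash
python3 -m inch '.5 0 -.0025 0 0 0 0;.75 0 -.0025 0 0 0 0;.75 0 -.0025 0 0 0 0;.75 0 -.0025 0 0 0 0;.75 0 -.0025 0 0 0 0;.75 0 -.0025 0 0 0 0;.75 0 -.0025 0 0 0 0' 5; python3 meas.py w4 1 | head -1; python3 plan.py 0.4783 0.0214 0.07 .096
```

```text
t: 4.15
eef_pos: [0.4777, 0.0226, 0.0699]
ee_rot: [-3.141, 0.0, 0.094]
force: [-1.9, 4.4, 0.9]
width: 0.0297
[0.4777 0.0226 0.0699] [-3.1407  0.      0.0943] 4.15
pose [0.4777 0.0226 0.0699] [-3.1407  0.      0.0943] t 4.2 F [-1.84  5.6   0.96] w 0.0303
[ 0.0017  0.0043 -0.0004 -0.0009  0.     -0.0016]
```

View pics/w4.png

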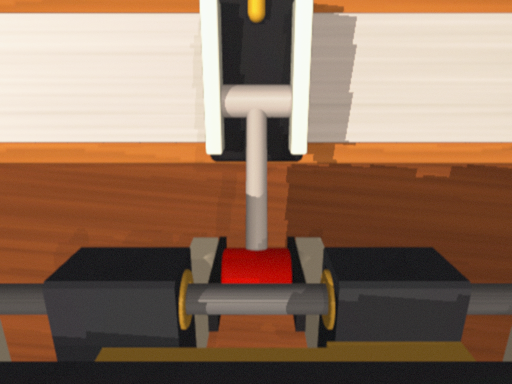

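The grip is on (30 mm), with about 5 N of side load. I'll nudge along +y to null it while the clamp still holds.

```bash
python3 -m inch '.75 0 -.002 0 0 0 0;.75 0 -.002 0 0 0 0;.75 0 -.002 0 0 0 0;.75 0 -.002 0 0 0 0' 5; python3 plan.py 0.4783 0.0214 0.07 .096
```

```text
t: 4.6
eef_pos: [0.4777, 0.0227, 0.0699]
ee_rot: [-3.141, -0.0, 0.094]
force: [-0.8, 3.9, 0.1]
width: 0.03
pose [0.4777 0.0227 0.0699] [-3.1413e+00 -1.0000e-04  9.4300e-02] t 4.6 F [-0.81  3.85  0.14] w 0.03
[ 0.0014  0.0046 -0.0002 -0.0003 -0.0001 -0.0017]
```

```bash
python3 -m inch '.75 0 -.004 0 0 0 0;.75 0 -.004 0 0 0 0;.75 0 -.004 0 0 0 0;.75 0 -.004 0 0 0 0' 5; python3 plan.py 0.4783 0.0214 0.07 .096
```

```text
t: 5.0
eef_pos: [0.4776, 0.0231, 0.0699]
ee_rot: [3.141, 0.0, 0.094]
force: [1.2, -4.8, -1.4]
width: 0.0302
pose [0.4776 0.0231 0.0699] [3.1408e+00 4.0000e-04 9.4400e-02] t 5.0 F [ 1.23 -4.82 -1.38] w 0.0302
[ 0.0019  0.0058 -0.0003  0.0008  0.0004 -0.0016]
```

```bash
python3 -m inch '.75 0 .002 0 0 0 0;.75 0 .002 0 0 0 0;.75 0 .002 0 0 0 0;.75 0 .002 0 0 0 0' 12; python3 plan.py 0.4783 0.0214 0.07 .096
```

```text
t: 5.4
eef_pos: [0.4776, 0.023, 0.0699]
ee_rot: [3.141, 0.0, 0.094]
force: [1.1, -2.3, -0.8]
width: 0.0301
pose [0.4776 0.023  0.0699] [3.1414e+00 3.0000e-04 9.4400e-02] t 5.4 F [ 1.13 -2.35 -0.77] w 0.0301
[ 0.0018  0.0056 -0.0004  0.0002  0.0003 -0.0015]
```

Side load is now about 2 N. I'll lift along the arc to 0.3 rad, where it is still clamped, and check.

```bash
python3 -m inch '.75 0 .0012 0 0 0 0;.75 .0118 .0012 -.0175 0 0 0;.75 .0237 .0012 -.035 0 0 0;.75 .038 .0012 -.051 0 0 0;.75 .0527 .0012 -.0663 0 0 0;.75 .0527 .0012 -.0663 0 0 0;.75 .0527 .0012 -.0663 0 0 0' 15; python3 plan.py 0.4783 0.0214 0.07 .096
```

```text
t: 6.1
eef_pos: [0.494, 0.0244, 0.0905]
ee_rot: [-3.141, -0.001, 0.095]
force: [-4.4, 0.1, 5.5]
width: 0.0299
pose [0.494  0.0244 0.0905] [-3.1414e+00 -1.2000e-03  9.4500e-02] t 6.1 F [-4.37  0.09  5.5 ] w 0.0299
[-0.0531  0.0051  0.0683 -0.0002 -0.0011 -0.0014]
```

```bash
python3 -m inch '.75 .014 0 -.016 0 0 0;.75 .031 0 -.0293 0 0 0;.75 .0493 0 -.041 0 0 0;.75 .0683 0 -.0507 0 0 0;.75 .0883 0 -.0593 0 0 0;.75 .1083 0 -.0667 0 0 0;.75 .129 0 -.0723 0 0 0;.75 .1503 0 -.076 0 0 0;.75 .1715 0 -.0787 0 0 0;.75 .196 0 -.0793 0 0 0;.75 .196 0 -.0793 0 0 0;.75 .196 0 -.0793 0 0 0' 15; python3 meas.py w5 1 ; python3 plan.py 0.4783 0.0214 0.07 .096
```

```text
t: 7.3
eef_pos: [0.5534, 0.03, 0.114]
ee_rot: [-3.141, -0.002, 0.095]
force: [2.5, 1.4, -0.8]
width: 0.0298
[0.5534 0.03   0.114 ] [-3.1415e+00 -2.5000e-03  9.4600e-02] 7.3
green [381.4  74.2] 1646 med [ 0.6502 -0.0491  0.0168] rectC 649.0 -49.4 sz 49.1 16.1 axis yaw 0.0929 zmax 0.0197
gold [256.3  74.3] 2131 med [0.642  0.0372 0.0504] rectC 634.0 36.4 sz 95.0 12.8 axis yaw 0.0972 zmax 0.0555
gold [476.7 183. ] 1130 med [ 0.5842 -0.1296  0.0287] rectC 576.8 -130.6 sz 69.9 9.2 axis yaw 0.1157 zmax 0.0307
gold [  6.4 203.8] 654 med [0.5319 0.2135 0.0289] rectC 539.6 214.6 sz 59.7 9.1 axis yaw 0.0427 zmax 0.0312
white [122.3  74.1] 1570 med [0.6333 0.1304 0.0169] rectC 632.3 130.5 sz 48.4 15.7 axis yaw 0.0951 zmax 0.0192
white [ 93.1 174.9] 9445 med [0.5625 0.1588 0.021 ] rectC 551.8 133.0 sz 67.5 148.3 axis yaw 1.8669 zmax 0.0235
white [397.4 147.8] 794 med [ 0.601  -0.0699  0.0208] rectC 600.5 -71.8 sz 7.6 100.6 axis yaw 1.658 zmax 0.0232
white [223.5 191.9] 1028 med [0.5668 0.0517 0.0579] rectC 565.7 51.4 sz 57.0 7.8 axis yaw 0.0963 zmax 0.06
white [289.6 160.1] 228 med [0.5921 0.0119 0.0579] rectC 591.3 11.5 sz 13.8 7.6 axis yaw 0.1223 zmax 0.0602
white [442.9 161.7] 210 med [ 0.594  -0.1053  0.0209] rectC 593.8 -105.4 sz 8.7 24.6 axis yaw 1.6813 zmax 0.0227
white [172.7 173.4] 65 med [0.5664 0.0934 0.021 ] rectC 566.5 92.1 sz 5.4 16.7 axis yaw 1.558 zmax 0.0224
white [188.1 222.3] 98 med [0.5282 0.081  0.0209] rectC 528.2 80.0 sz 4.0 34.0 axis yaw 1.6695 zmax 0.0225
pose [0.5533 0.03   0.114 ] [-3.1414e+00 -2.5000e-03  9.4600e-02] t 7.35 F [ 1.78  1.96 -0.54] w 0.0293
[-2.519e-01  4.900e-03  1.461e-01 -2.000e-04 -2.400e-03 -1.300e-03]
```

View pics/w5.png

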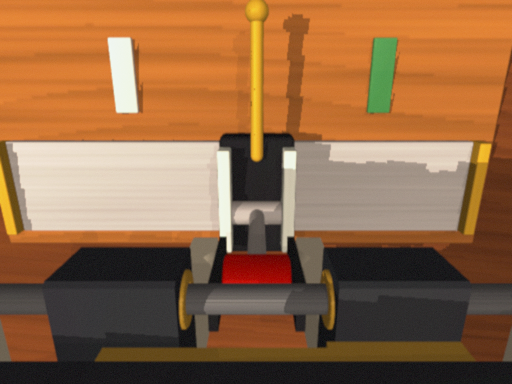

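The lever is upright (knob at z ≈ 0.133, end force small) and the rod has not shifted (rail y −0.0246, against −0.0241 before). The rod is at column 257 and green at (381,74). I'll slide about 80 mm toward green, then look.

```bash
python3 -m inch '.75 0 .02 0 0 0 0;.75 0 .05 0 0 0 0;.75 0 .09 0 0 0 0;.75 0 .13 0 0 0 0;.75 0 .17 0 0 0 0;.75 0 .21 0 0 0 0;.75 0 .245 0 0 0 0;.75 0 .267 0 0 0 0;.75 0 .267 0 0 0 0;.75 0 .267 0 0 0 0;.75 0 .267 0 0 0 0' 20; python3 meas.py w6 1 |egrep -v 'white'; python3 plan.py 0.4783 0.0214 0.07 .096
```

```text
t: 8.45
eef_pos: [0.5598, -0.0503, 0.114]
ee_rot: [3.141, -0.0, 0.094]
force: [3.3, -3.0, 2.1]
width: 0.0298
[ 0.5598 -0.0503  0.114 ] [ 3.1409e+00 -4.0000e-04  9.4500e-02] 8.45
green [270.3  71.9] 1008 med [ 0.6508 -0.0524  0.0169] rectC 649.5 -52.6 sz 48.2 9.1 axis yaw 0.0969 zmax 0.0191
gold [256.4  73.8] 2088 med [ 0.648  -0.0432  0.0504] rectC 640.8 -44.6 sz 93.2 12.7 axis yaw 0.0949 zmax 0.0556
gold [366.5 183.2] 1076 med [ 0.5818 -0.13    0.0287] rectC 576.7 -130.8 sz 70.2 8.6 axis yaw 0.105 zmax 0.0308
pose [ 0.5598 -0.0501  0.114 ] [ 3.1411e+00 -5.0000e-04  9.4600e-02] t 8.5 F [ 4.1  -1.86  1.84] w 0.0298
[-0.2479 -0.263   0.1464  0.0005 -0.0004 -0.0013]
```

View pics/w6.png

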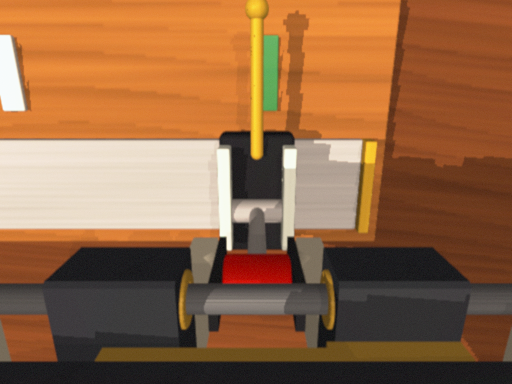

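The rod (column 257) overlaps the left part of the green strip. By odometry and measurement about 6 mm remains. The camera sits straight above the rod line, so green should end centred on column 257.

```bash
python3 -m inch '.75 0 .01 0 0 0 0;.75 0 .02 0 0 0 0;.75 0 .02 0 0 0 0;.75 0 .02 0 0 0 0;.75 0 .02 0 0 0 0' 20; python3 meas.py w7 1 |egrep -v 'white'; python3 plan.py 0.4783 0.0214 0.07 .096
python3 - <<'E'
import cv2;im=cv2.imread('pics/w7.png')[0:130,190:330];cv2.imwrite('pics/w7z.png',cv2.resize(im,None,fx=4.5,fy=4.5,interpolation=cv2.INTER_NEAREST))
E
```

```text
t: 9.0
eef_pos: [0.5603, -0.0557, 0.1139]
ee_rot: [-3.142, -0.001, 0.095]
force: [2.6, 2.6, 5.1]
width: 0.0298
[ 0.5603 -0.0557  0.1139] [-3.1415e+00 -5.0000e-04  9.4600e-02] 9.0
green [248.5  72.7] 145 med [ 0.6493 -0.0427  0.0169] rectC 648.6 -42.7 sz 47.9 0.8 axis yaw 0.0888 zmax 0.0185
green [266.5  72.3] 441 med [ 0.6507 -0.0551  0.0168] rectC 649.8 -55.2 sz 48.0 3.6 axis yaw 0.102 zmax 0.0189
gold [256.2  73.1] 2159 med [ 0.6495 -0.0485  0.0504] rectC 641.0 -48.5 sz 93.1 12.7 axis yaw 0.0968 zmax 0.0558
gold [359.1 183.4] 1075 med [ 0.5815 -0.1301  0.0287] rectC 576.8 -130.9 sz 70.0 8.8 axis yaw 0.1026 zmax 0.0308
pose [ 0.5603 -0.0557  0.1139] [-3.1415e+00 -5.0000e-04  9.4600e-02] t 9.05 F [2.06 2.65 5.03] w 0.0299
[-0.2479 -0.2817  0.1463 -0.     -0.0005 -0.0013]
```

View pics/w7z.png

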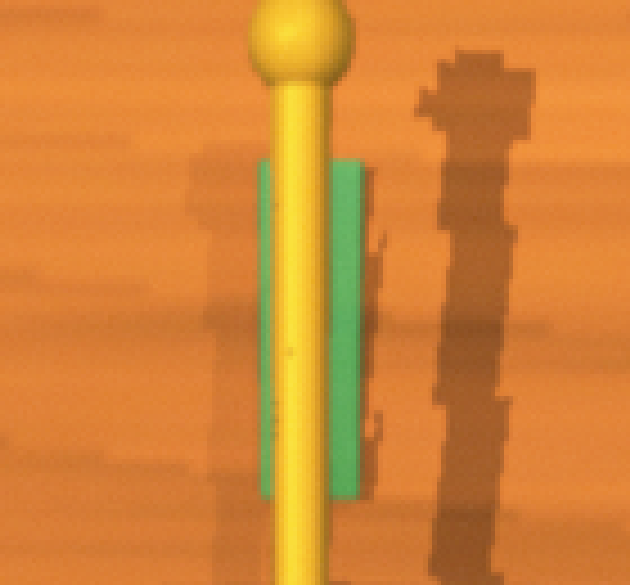

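Green shows 2.7 px on the left and 7.1 px on the right of the rod, so about 1.6 mm more is needed. The 3D estimate agrees: −0.1098 against −0.1114.

```bash
python3 -m inch '.75 0 .003 0 0 0 0;.75 0 .006 0 0 0 0;.75 0 .006 0 0 0 0;.75 0 .006 0 0 0 0;.75 0 .0045 0 0 0 0;.75 0 .0045 0 0 0 0' 20; python3 meas.py w8 1 |egrep -v 'white'; python3 plan.py 0.4783 0.0214 0.07 .096
python3 - <<'E'
import cv2;im=cv2.imread('pics/w8.png')[0:130,190:330];cv2.imwrite('pics/w8z.png',cv2.resize(im,None,fx=4.5,fy=4.5,interpolation=cv2.INTER_NEAREST))
E
```

```text
t: 9.65
eef_pos: [0.5605, -0.0574, 0.1139]
ee_rot: [3.141, -0.0, 0.095]
force: [2.9, 0.1, 5.6]
width: 0.03
[ 0.5605 -0.0574  0.1139] [ 3.1412e+00 -4.0000e-04  9.4700e-02] 9.65
green [247.3  70.8] 318 med [ 0.651  -0.0436  0.0168] rectC 648.6 -43.4 sz 47.9 2.8 axis yaw 0.0954 zmax 0.019
green [265.2  70.3] 250 med [ 0.6522 -0.0558  0.0168] rectC 649.9 -56.2 sz 48.1 2.1 axis yaw 0.0935 zmax 0.0185
gold [256.2  73.4] 2140 med [ 0.6497 -0.0502  0.0504] rectC 641.3 -50.8 sz 93.2 12.7 axis yaw 0.0968 zmax 0.0559
gold [356.7 183.5] 1079 med [ 0.5814 -0.13    0.0287] rectC 576.7 -130.6 sz 70.1 8.3 axis yaw 0.104 zmax 0.0312
pose [ 0.5605 -0.0574  0.1139] [ 3.1412e+00 -4.0000e-04  9.4600e-02] t 9.7 F [ 2.19 -0.16  5.4 ] w 0.0297
[-0.2479 -0.2875  0.1462  0.0004 -0.0004 -0.0013]
```

View pics/w8z.png

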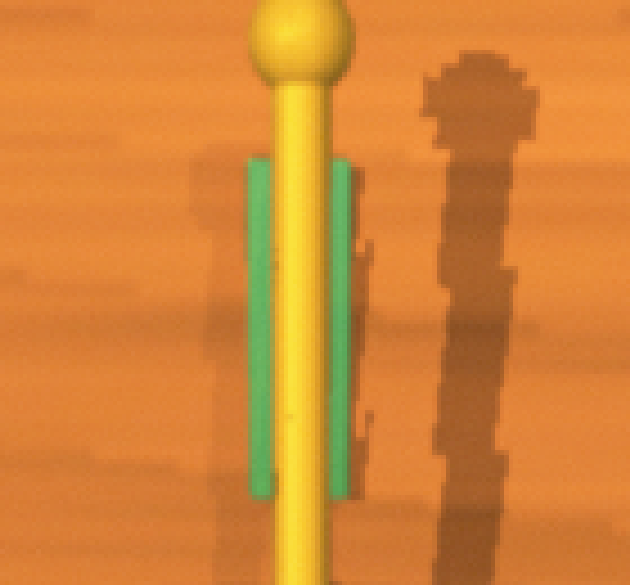

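The green slivers are 5.1 px and 4.7 px, so the rod is centred to about 0.2 mm with about zero side force. Now the lever goes down along the reverse arc.

```bash
python3 -m inch '.75 -.026 0 -.001 0 0 0;.75 -.047 0 .0007 0 0 0;.75 -.0683 0 .0037 0 0 0;.75 -.089 0 .0097 0 0 0;.75 -.1093 0 .0167 0 0 0;.75 -.129 0 .0253 0 0 0;.75 -.148 0 .035 0 0 0;.75 -.1663 0 .0467 0 0 0;.75 -.1833 0 .0593 0 0 0;.75 -.1997 0 .0737 0 0 0;.75 -.1997 0 .0737 0 0 0' 20; python3 meas.py w9 1 |egrep -v 'white';  python3 plan.py 0.4783 0.0214 0.07 .096
python3 - <<'E'
import cv2;im=cv2.imread('pics/w9.png');cv2.imwrite('pics/w9z.png',cv2.resize(im[:260],None,fx=1.5,fy=1.5))
E
```

```text
t: 10.8
eef_pos: [0.4993, -0.0632, 0.0908]
ee_rot: [3.142, 0.002, 0.094]
force: [3.4, -1.9, -2.9]
width: 0.03
[ 0.4993 -0.0632  0.0908] [3.1415e+00 1.6000e-03 9.4100e-02] 10.8
gold [256.1  26.8] 814 med [ 0.6091 -0.0536  0.0501] rectC 608.9 -53.7 sz 26.4 7.8 axis yaw 0.0941 zmax 0.0524
gold [374.9  99.6] 1894 med [ 0.579  -0.1296  0.0285] rectC 576.5 -130.6 sz 69.8 8.8 axis yaw 0.0947 zmax 0.0309
pose [ 0.4994 -0.0631  0.0909] [3.1415e+00 2.1000e-03 9.4100e-02] t 10.85 F [ 2.11 -1.38 -3.44] w 0.0299
[-4.330e-02 -2.872e-01  6.960e-02  1.000e-04  2.000e-03 -1.800e-03]
```

View pics/w9z.png

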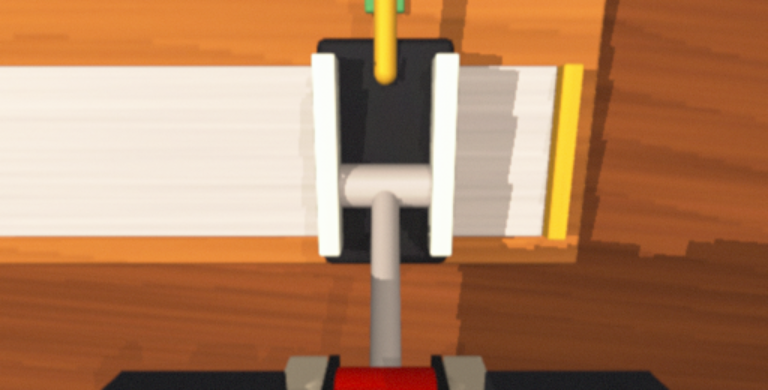

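The rod root still lines up with the green sliver at the top. I'll continue to the end stop and press a little past it.

```bash
python3 -m inch '.75 -.02 0 .0203 0 0 0;.75 -.0373 0 .0427 0 0 0;.75 -.0527 0 .0663 0 0 0;.75 -.056 0 .072 0 0 0;.75 -.0593 0 .078 0 0 0;.75 -.0593 0 .078 0 0 0;.75 -.0593 0 .078 0 0 0' 20;  python3 plan.py 0.4783 0.0214 0.07 .096
```

```text
t: 11.55
eef_pos: [0.4842, -0.0646, 0.0701]
ee_rot: [3.141, -0.003, 0.096]
force: [-2.7, -1.4, 25.1]
width: 0.0296
pose [ 0.4842 -0.0646  0.0701] [ 3.1409e+00 -2.9000e-03  9.5700e-02] t 11.55 F [-2.67 -1.4  25.15] w 0.0296
[ 7.900e-03 -2.874e-01  1.000e-04  7.000e-04 -2.800e-03 -3.000e-04]
```

The lever is at its end stop (TCP z 0.0701, against 0.0699 when first gripped locked; 25 N pressing). I'll open, rise and look.

```bash
python3 -m inch '.4 0 0 -.003 0 0 0;.2 0 0 -.003 0 0 0;0 0 0 -.003 0 0 0;0 0 0 -.003 0 0 0;0 0 0 -.003 0 0 0;0 0 0 -.1 0 0 0;0 0 0 -.25 0 0 0;0 0 0 -.4 0 0 0;0 .1 0 -.55 0 0 0;0 .1 0 -.55 0 0 0;0 .1 0 -.55 0 0 0;0 .1 0 -.55 0 0 0' 20; python3 meas.py w10 1 |egrep -v 'white';  python3 plan.py 0.4783 0.0214 0.07 .096
python3 - <<'E'
import cv2;im=cv2.imread('pics/w10.png');cv2.imwrite('pics/w10z.png',cv2.resize(im[0:240,140:400],None,fx=2.5,fy=2.5,interpolation=cv2.INTER_CUBIC))
from h import *
f=arm.grab_frame('scene'); save('scene1',f)
cv2.imwrite('pics/scene1z.png',cv2.resize(f['img'][90:290,110:410],None,fx=2.6,fy=2.6,interpolation=cv2.INTER_CUBIC)[...,::-1])
E
```

```text
t: 12.75
eef_pos: [0.5116, -0.0618, 0.2317]
ee_rot: [-3.141, 0.002, 0.094]
force: [-0.5, -0.6, -0.7]
width: 0.0878
[ 0.5116 -0.0618  0.2317] [-3.1413e+00  2.4000e-03  9.4000e-02] 12.75
red [256.7 207. ] 761 med [ 0.4898 -0.0651  0.0994] rectC 487.0 -65.5 sz 21.5 28.9 axis yaw 1.6536 zmax 0.1025
green [250.1  23.8] 144 med [ 0.6486 -0.0434  0.0168] rectC 646.9 -43.5 sz 44.6 2.0 axis yaw 0.0957 zmax 0.0186
green [262.9  23.1] 138 med [ 0.6507 -0.0559  0.0167] rectC 647.9 -56.2 sz 44.4 2.0 axis yaw 0.0879 zmax 0.0192
gold [256.5  41. ] 669 med [ 0.6298 -0.0515  0.0502] rectC 629.5 -51.6 sz 67.6 8.4 axis yaw 0.0935 zmax 0.0538
gold [329.1 107.6] 615 med [ 0.5774 -0.1302  0.0287] rectC 576.5 -130.8 sz 68.1 8.5 axis yaw 0.0947 zmax 0.0314
pose [ 0.5114 -0.0619  0.2315] [-3.1415e+00  3.0000e-03  9.4100e-02] t 12.8 F [-0.32 -0.09  0.49] w 0.0879
[-8.220e-02 -2.867e-01  5.386e-01 -1.000e-04  2.900e-03 -1.800e-03]
```

View pics/w10z.png

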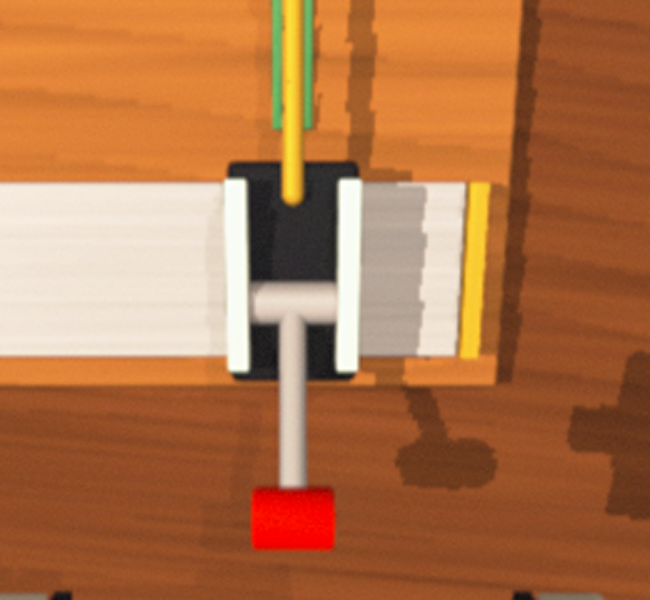

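View pics/scene1z.png

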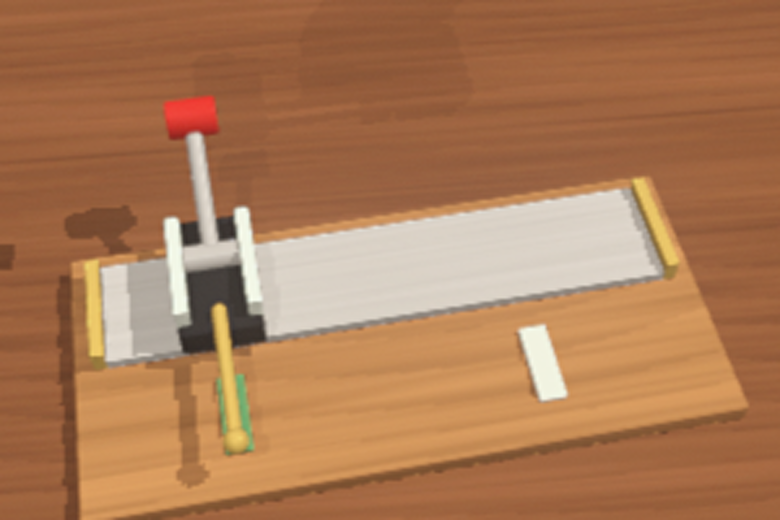

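The rod sits in the middle of green with equal slivers each side, and the knob is back at its locked height (top 0.1025, same as at the start). The tool is clear, so I'm handing in.

```bash
python3 -c "
from station import arm
print(arm.job_done())"
```

```text
the job is handed in; nothing more can be done
None
```

The bottle stop is reset: its brass rod is centred over the green mark and the lever is pressed fully down again. I handed the job in at about 13 s of the 40 s allowed; no verdict is reported.

- **Freeing the lever:** I gripped the red knob by its ends, removed the side load, and lifted it upright. The stop's position along the rail read −24.6 mm afterwards against −24.1 mm before, which is within measurement error.
- **Sliding the stop:** I moved it about 87 mm to the green mark, checking with the wrist camera on the way.
- **Locking:** I pressed the lever down against its end stop with about 25 N, then let go and moved clear.
- **Last checks:** The rod is at −111.8 mm along the rail and green is at −111.4 mm, with equal slivers of green on both sides. The top of the knob is at 102.5 mm, the same as when it was first locked. The gripper is open and well clear, with about 0.5 N on the wrist. No check failed.
- **One disagreement:** The first top-camera estimate of the travel was about 2 mm longer than the wrist camera's. I used the wrist view, since it looks straight down on the rod.

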